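# Latch the lens case shut

## Task

The upright lens case is ajar. Feel the latch's crossbar down into the slot of the brass keeper on the lid and draw it back against the hook, then press the red lever all the way down so that it snaps over centre, pulls the lid tight and stays shut when you let go. Only a light touch on the keeper: do not jam the bar onto it or force the lever at its stop, and leave the things around the case where they are.

Things in the scene. Friction and masses are not known exactly. Their poses are not given: they have to be found in the camera images.
- case: Upright dark slate hard case, fixed, 130 mm thick (x), 200 wide (y), 160 high. Origin: on the shelf under the seam of its two halves. x: from the fixed half (85 mm thick, -x side) across the seam to the lid half (45 mm, +x side); y along the seam; z up. The latch lies on its flat top at y = 0 and moves in the x-z plane.
- lid (a joint): Lid half, hinged along the bottom of the seam, 8 mm up. 0: rims touching; 0.0976: ajar as at the start, the top 16 mm off in +x. A springy gasket pushes it open: at the keeper about 5 N when ajar, plus 1.2 N per mm pulled in. Properly latched it reads 0.003 to 0.065, depending on how the keeper is set.
- keeper_track: Steel plate 38 x 30 mm on the lid's top, carrying the brass keeper; axes as the lid. Origin: nominal middle of the keeper's slot, at the height of a hooked crossbar's axis, 12 mm above the lid's top. The keeper is screwed down firmly at an unknown place, up to 5 mm either way in x from this origin: find the true slot by touch or camera.
- keeper_rim (a point): Point 7 mm above the keeper_track origin, level with the rim of the brass keeper's slot. The keeper is a U, 18 mm long in y, with a slot 6.2 mm wide (x) at the rim, 10.5 mm deep, between two 6 mm walls; the wall on the seam side leans 0.2 rad over the slot as a hook. A crossbar lying on the walls has its axis 2.5 to 4 mm above this point, one seated 8 mm below.
- latch_pivot (a point): On the case: the lever's hinge axis (along y), 14 mm above the case's top, 32.5 mm to the -x side of the seam. Axes as the case.
- lever (a joint): Angle of the red lever about latch_pivot. 0: down flat on its stop, free end to the case's -x; 1.57: upright; up to 2.7: leaning to the keeper. Light friction holds it. Strap hinge: 13 mm from latch_pivot, at lever 0 on the -x side, 0.175 rad below level. Resists with up to about 12 N near its end; past dead centre (about 0.2) it stays down by itself.
- lever_paddle: Red lever blade, 24 mm wide (y), 5 mm thick, from 4 to 48 mm from the hinge axis. Origin: on its outer face (upper face when down, face towards the keeper when upright), 40 mm out from the hinge axis; that face lies 8 mm off the axis. Axes as the case when lever = 0 (z out of that face, -x to the free end).
- strap (a joint): Angle of the steel strap (two wires 70 mm long, at y = +-13 mm) relative to the lever: its slope above the horizontal, rising towards +x, is strap minus lever. Light friction holds it anywhere; while the latch is slack it can lift the bar when the lever is swung down, so first draw the bar back against the keeper's hook wall.
- crossbar: Square-edged steel bar along y at the strap's end, 4.5 mm wide, 5 mm high, its underside level when the strap slopes down 0.18 rad, as at hooking. Origin: its middle, the part that goes into the keeper (within 9 mm of it in y); the strap wires meet it at y = +-13 mm. From y = 18 to 46 mm it carries the yellow grip sleeve. Taken by the sleeve, lever and strap follow wherever it goes in the case's x-z plane within their reach; a push of 1 to 2 N moves them.
- bar_grip (a point): Middle of the yellow grip sleeve on the crossbar: a cylinder 10 mm in diameter, 28 mm long, along y, on the bar's axis 32 mm from its middle. Meant to be pinched from above with the fingers closing along the case's x; it can turn and slip a little between the fingers.
- canister: Bystander: translucent blue plastic twist-cap canister, 56 mm in diameter, 80 mm high. Origin: centre of its underside.
- macro_lens: Bystander: silver macro lens standing on end, 67 mm in diameter, 75 mm high. Origin: centre of its underside.
- lens_hood: Bystander: charcoal lens hood ring, 72 mm in diameter, 34 mm high. Origin: centre of its underside.
- espresso_cup: Bystander: white ceramic espresso cup, 62 mm in diameter, 58 mm high, with a handle. Origin: centre of its underside.

How it is judged (in metres and radians):
On the way, in this order (a step that is already met when the one before it is completed fails the run):
1. the crossbar sits down in the keeper's slot while the lever is still up (z of crossbar in the frame of keeper_track between -0.006 and 0.0055 m and x of crossbar in the frame of keeper_track between -0.0082 and 0.0062 m and value of joint lever above 0.9 rad), for 0.2 s.
2. the lever is fully down with the crossbar still hooked and the lid pulled in (z of crossbar in the frame of keeper_track between -0.006 and 0.0055 m and x of crossbar in the frame of keeper_track between -0.0082 and 0.0062 m and value of joint lever below 0.08 rad and value of joint lid below 0.07 rad), for 0.2 s.
At the end, for the whole second after the job is handed in: Crossbar in the keeper slot (axis from -8.2 to +6.2 mm in x and -6 to +5.5 mm in z from the keeper_track origin), lever joint below 0.08 rad, lid joint below 0.070 rad, both at rest, and the four bystanders upright, within 20 mm of where they stood (all of step 2 and velocity of joint lever below 0.1 rad/s and velocity of joint lid below 0.05 rad/s and angle between each of canister, macro_lens, lens_hood, espresso_cup's own z axis and vertical below 0.2 rad and distance of each of canister, macro_lens, lens_hood, espresso_cup from where it was at the start of the episode below 0.02 m); the robot touches nothing.
It fails at once if the crossbar is pressed on the keeper with more than 20 N while the lid is still ajar (joint above 0.088) (contact force between crossbar and keeper_track above 20 N and value of joint lid above 0.088 rad).
It fails at once if the robot pushes on the lever blade with more than 35 N (contact force between any of the fingers, the arm and lever_paddle above 35 N).
It fails at once if a bystander is pushed 20 mm or tipped over (distance of any of canister, macro_lens, lens_hood, espresso_cup from where it was at the start of the episode above 0.02 m or angle between any of canister, macro_lens, lens_hood, espresso_cup's own z axis and vertical above 0.3 rad).
It also fails if it takes over 72 s, if anything falls off the work surface, if the arm or the gripper's body presses on something with over 40 N, if the wrist force passes 120 N, or if a joint passes its speed limit or range.

## Robot

A 6-joint arm with a two-finger parallel gripper is mounted at the origin on the work surface. World frame = base frame: x ahead of the robot, y to its left, z up, the work surface at z = 0. Lengths are in mm, angles in rad, forces in N, time in s.
With the tool pointing down it reaches from about 250 to 775 mm from the base axis. Payload 8.9 kg.
Tool frame: the origin (TCP) lies at the very end of the fingers, on their centre line; the grasp point (between the pads) lies 19 mm behind it (arm.tcp_to_grasp is the distance from the TCP to the grasp point, in mm); z points along the fingers, y is the direction in which the jaws open and shut (so a half turn about z gives the same grasp; the last joint's range is limited). The gripper opens to 85 mm and grips with 20 to 120 N. Pads are 22 mm wide; open, the fingers measure 114 mm over their backs; the gripper's body (76 mm by 85 mm) begins 54 mm behind the grasp point. The pads swing forward as they close: fully open they stand 13 mm farther back than shut.
Start: joints at [1.14, 0.291, -0.153, 1.127, 0, 1.431], TCP at [151.024, 502.808, 231.305] pointing down, gripper open.
Joint ranges: [-2.52, 2.52], [-0.91, 1.74], [-1.3, 1.37], [-1.96, 2.02], [-1.52, 1.47], [-3.14, 3.14]. Speed limits (rad/s): [2.22, 2.22, 2.79, 3.14, 3.14, 3.14].

## Interface

Orientations are given as a unit quaternion [x, y, z, w].
In Python, from rig import get_state, eyes, arm, spotter gives the robot as it stands.
- The arm moves only by the tool move_arm, never from a script. Its argument "moves" is a list of rows, each an object with "dp": the shift along the world's x, y, z in cm, a list of three; "twist": the turn about the world's z in degrees. In form: [{"dp": [dx, dy, dz], "twist": twist}, ...]. A call has 1 to 10 rows; each row is the pose to reach, as a shift and turn from the pose commanded when the call began; what a row does not reach only later rows make up. A row lasts 1/8 s, in which the tool goes at most 62.5 mm and 10.7 degrees, less where a joint would pass 70% of its speed; a pose out of reach is approached as far as the arm can. A call with a gripper value outside its range is refused whole. "fingers" is the closure, from -1 (fully open) to 1 (shut), so that 0 is half open, set as the call begins (left out, the last holds). The fingers move at their own pace and stop on an object; the grip force is fixed at half the most. Time passes only in rows, so rows that repeat a pose let the fingers close. It gives the time, the measured TCP pose, the force and the opening at its end, in the units of the state.
- get_state(): the state, without advancing time (a new reading comes with each control period).
- eyes.camera(name): name is "side" or "top"; returns a dict with "color" (400x640x3 uint8, red, green, blue), "depth" (400x640 float32, mm along the optical axis (not along the pixel's ray), 0 where there is no reading), "fx", "fy", "cx", "cy" (pixels), "rvec" (rotation vector, rad) and "tvec" (3), from world to camera coordinates, as OpenCV has them. Camera axes: x right, y down, z forward; pixel columns grow to the right and rows downward; lengths in mm; the calibration is good to about 2 mm. A picture is of the moment at which its call begins.
- arm.sign_off(): hands the job in, once; it reports no verdict.
Trained networks look in the newest picture that a camera, given by its name, has taken for a name from the list of things; names that differ only in an ending like _2 or _b are one class to them, and where a whole thing is asked for, a point or a joint stands for the part that bears it (a point fixed in the world has none). Each returns a list of dicts, best first, with "conf" (0 to 1); they miss things now and then, are a little off and sometimes report something else, mostly with a low value. They report only what shows in the picture. A call takes as long as a camera call.
- spotter.search_frame(camera, thing): "location" ([x, y, z] in mm, in world coordinates, good to about 4 mm: the middle of the surface that is visible of it).
The state is a dict: "time": time; "q": joint angles; "joint_vel": joint speeds; "joint_efforts": joint torques, N m; "tool_pos": TCP position; "ee_rot": TCP orientation; "ft_force": force on the tool from outside, world axes, zero at the start; "wrist_torque": the same for the moment, N m; "grip_width": opening from 0.0 (shut) to 1.0 (fully open).
Only numpy, scipy, OpenCV 4.12 (cv2) and the standard library are available. Lean on these libraries where they do the work, as an engineer would, in place of code of your own. Each camera call takes 0.05 s, during which the arm holds its last target.

## Working session

There is one attempt and no reset: what is moved stays moved. The work goes in short steps, Python scripts to look and compute and a tool call to move; the robot and the scene stay as the last step left them, time stands still between calls to the robot, and variables do not carry over. Pictures are saved under pics/ and viewed, and the job is handed in when it is done.

Besides the shell and the picture viewer there is one more tool, called after "Emit:" as name(argument=value, ...), one argument or row to a line, values as JSON. move_arm: Moves the arm, as the interface text tells. Its arguments: {"type":"object","properties":{"moves":{"type":"array","items":{"type":"object","properties":{"dp":{"type":"array","items":{"type":"number"}},"twist":{"type":"number"}}}},"fingers":{"type":"number"}},"required":["moves"]}

```bash
ls; mkdir -p pics
cat > h.py <<'E'
import numpy as np,cv2
from rig import get_state,eyes,arm,spotter
def cam(n,save=None):
    c=eyes.camera(n)
    if save: cv2.imwrite('pics/'+save,c['color'][:,:,::-1])
    return c
def unproj(c,u,v,d=None):
    d=c['depth'][int(v),int(u)] if d is None else d
    p=np.array([(u-c['cx'])/c['fx']*d,(v-c['cy'])/c['fy']*d,d])
    R=cv2.Rodrigues(np.array(c['rvec'],float))[0]
    return R.T@(p-np.array(c['tvec'],float).ravel())
def cloud(c):
    v,u=np.mgrid[0:400,0:640];d=c['depth']
    p=np.stack([(u-c['cx'])/c['fx']*d,(v-c['cy'])/c['fy']*d,d],-1)
    R=cv2.Rodrigues(np.array(c['rvec'],float))[0]
    return (p-np.array(c['tvec'],float).ravel())@R
def proj(c,P):
    return cv2.projectPoints(np.array(P,float).reshape(-1,3),np.array(c['rvec'],float),np.array(c['tvec'],float),np.array([[c['fx'],0,c['cx']],[0,c['fy'],c['cy']],[0,0,1.]]),None)[0].reshape(-1,2)
E
python3 - <<'E'
from h import *
s=get_state();print({k:np.round(v,3) for k,v in s.items()})
for n in('side','top'):
    c=cam(n,n+'0.png')
    for t in ['case','lid','keeper_track','keeper_rim','latch_pivot','lever_paddle','crossbar','bar_grip','canister','macro_lens','lens_hood','espresso_cup']:
        r=spotter.search_frame(n,t);print(n,t,[(np.round(x['location'],1).tolist(),round(x['conf'],2)) for x in r[:2]])
print(get_state()['time'])
E
```

```text
pics
{'time': np.float64(0.0), 'q': array([ 1.14 ,  0.291, -0.154,  1.127,  0.   ,  1.431]), 'joint_vel': array([-0.   ,  0.002, -0.001,  0.   , -0.   , -0.001]), 'joint_efforts': array([ 2.0000e-03, -5.3713e+01,  3.3138e+01,  1.5000e-02,  0.0000e+00,
        0.0000e+00]), 'tool_pos': array([150.842, 502.401, 230.759]), 'ee_rot': array([ 0.145,  0.989, -0.001, -0.   ]), 'ft_force': array([ 0.927,  0.33 , -0.02 ]), 'wrist_torque': array([ 0.013,  0.018, -0.004]), 'grip_width': np.float64(1.001)}
side case [([489.9, -89.0, 152.8], 0.85), ([560.4, -29.6, 228.3], 0.37)]
side lid [([545.7, -114.2, 154.2], 0.63), ([421.8, -224.5, 75.0], 0.4)]
side keeper_track [([562.5, -66.5, 165.7], 0.8)]
side keeper_rim [([562.3, -61.3, 162.7], 0.69)]
side latch_pivot [([487.9, -82.6, 152.3], 0.8)]
side lever_paddle [([512.4, -39.7, 204.6], 0.48), ([490.7, -88.0, 153.0], 0.47)]
side crossbar [([562.8, -29.2, 229.9], 0.47)]
side bar_grip [([561.9, -34.9, 229.1], 0.54)]
side canister [([514.0, 152.6, 77.8], 0.92)]
side macro_lens [([420.1, -223.2, 76.3], 0.79)]
side lens_hood [([654.8, 155.0, 29.3], 0.57)]
side espresso_cup [([554.3, -258.4, 33.3], 0.66)]
top case [([516.7, -41.5, 159.0], 0.68)]
top lid [([561.0, -60.6, 155.0], 0.62)]
top keeper_track [([566.7, -63.0, 162.4], 0.53)]
top keeper_rim [([565.4, -60.8, 162.2], 0.72)]
top latch_pivot [([512.5, -43.0, 158.4], 0.69)]
top lever_paddle [([504.6, -39.7, 208.4], 0.65)]
top crossbar [([551.2, -39.7, 229.1], 0.72), ([557.9, -34.0, 228.0], 0.51)]
top bar_grip [([562.3, -33.1, 228.4], 0.42)]
top canister [([525.4, 157.6, 79.1], 0.81), ([569.0, -62.6, 160.1], 0.37)]
top macro_lens [([432.0, -213.1, 75.0], 0.6)]
top lens_hood [([645.9, 117.5, 33.2], 0.52)]
top espresso_cup [([554.1, -262.3, 25.6], 0.73)]
1.3
```

View pics/side0.png

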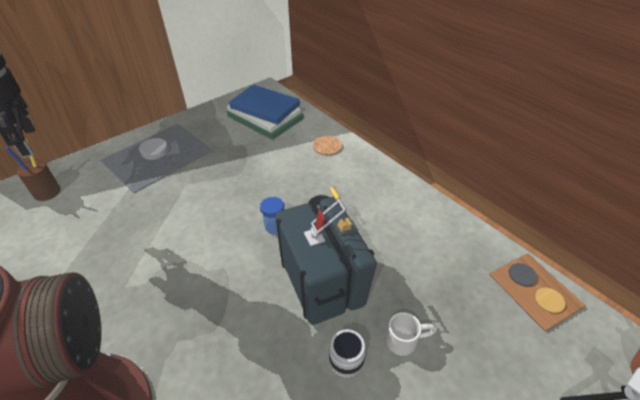

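View pics/top0.png

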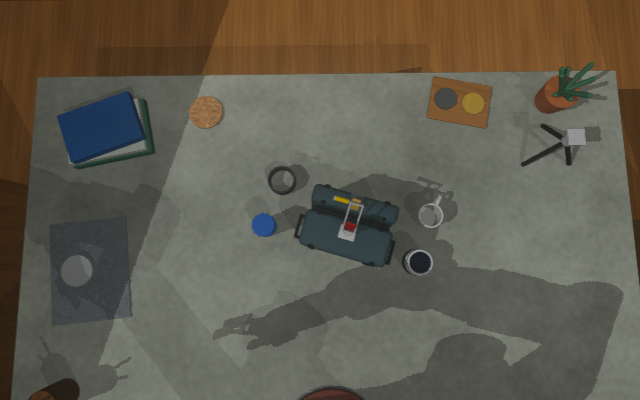

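The case is about 90 px wide in the top view (around px 350,225), with the strap up and the yellow sleeve at about (342,199). Next I'll get the case pose from depth and zoom in.

Run:
```python
from h import *
T=cam('top');S=cam('side')
for n,c,b in(('top',T,(290,170,410,280)),('side',S,(260,180,390,330))):
    im=c['color'][b[1]:b[3],b[0]:b[2],::-1]
    k=min(800//im.shape[1],600//im.shape[0]);cv2.imwrite(f'pics/{n}z1.png',cv2.resize(im,None,fx=k,fy=k,interpolation=cv2.INTER_CUBIC))
    print(n,k,c['fx'],c['depth'][225,350])
P=cloud(T);
m=(T['depth']>0)&(P[...,2]>150)&(P[...,2]<170)&(abs(P[...,0]-530)<150)&(abs(P[...,1]+50)<160)
q=P[m];print(len(q),np.median(q[:,2]))
r=cv2.minAreaRect(q[:,:2].astype(np.float32));print(r)
# fixed half
m2=m&(P[...,2]<170)
np.save('tc.npy',P)
h=np.zeros((400,640),np.uint8);h[m]=255
k=cv2.connectedComponentsWithStats(h);print(k[2],k[3])
for i in range(1,k[0]):
    if k[2][i,4]>50:
        a=P[k[1]==i];print(cv2.minAreaRect(a[:,:2].astype(np.float32)),np.median(a[:,2]))
```

```text
top 5 386.45015308071316 801.8261
side 4 420.6574153455208 831.98895
4665 159.08180578351545
((519.5536499023438, -45.364227294921875), (199.88717651367188, 148.81822204589844), 73.29476165771484)
[[     0      0    640    400 251335]
 [   312    184     87     40   1319]
 [   299    206     94     61   3244]
 [   350    207     12      7     54]
 [   323    209      1      1      1]
 [   329    211      1      1      1]
 [   349    215      1      1      1]
 [   346    217     12      7     44]
 [   383    225      1      1      1]] [[318.95668729 198.98234229]
 [356.15542077 202.95147839]
 [345.62053021 237.72965475]
 [355.46296296 210.01851852]
 [323.         209.        ]
 [329.         211.        ]
 [349.         215.        ]
 [351.81818182 220.09090909]
 [383.         225.        ]]
((568.9093017578125, -60.005393981933594), (197.8275604248047, 45.418067932128906), 73.47970581054688) 156.70392361322462
((493.5769348144531, -37.56719207763672), (199.8143310546875, 94.9106216430664), 73.15587615966797) 159.8720450188657
((551.068115234375, -59.529335021972656), (12.526987075805664, 24.706235885620117), 0.6077046394348145) 162.32478425833156
```

View pics/topz1.png

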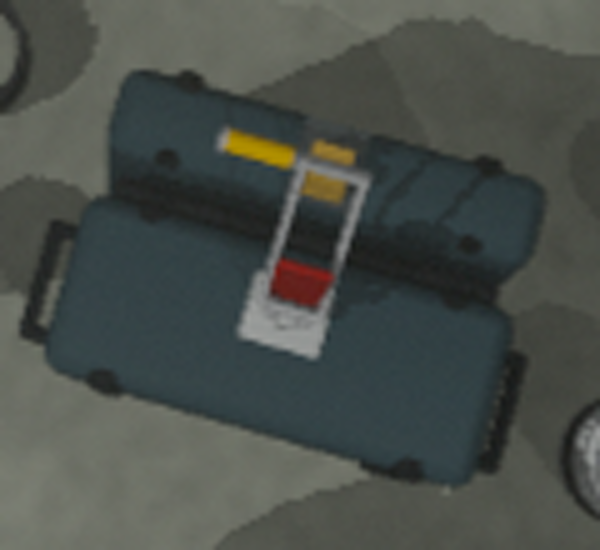

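View pics/sidez1.png

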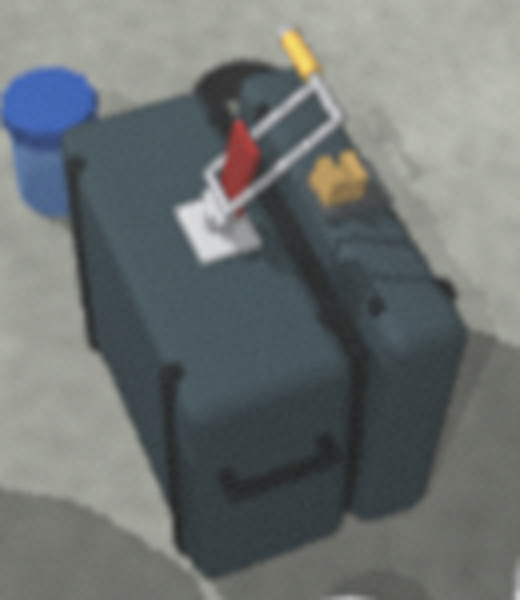

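```bash
cat >> h.py <<'E'
YAW=np.deg2rad(-16.7)
xc=np.array([np.cos(YAW),np.sin(YAW),0]);yc=np.array([-np.sin(YAW),np.cos(YAW),0])
O=525*xc+105.7*yc
def tocase(p): p=np.asarray(p)-O; return np.stack([p@xc,p@yc,p[...,2]],-1)
def toworld(p): p=np.asarray(p,float); return O+p[...,:1]*xc+p[...,1:2]*yc+p[...,2:]*np.array([0,0,1.])
E
python3 - <<'E'
from h import *
for n in('top','side'):
    c=cam(n);P=tocase(cloud(c));hsv=cv2.cvtColor(c['color'],cv2.COLOR_RGB2HSV)
    H,Sa,V=[hsv[...,i].astype(int) for i in range(3)]
    near=(abs(P[...,0])<90)&(abs(P[...,1])<110)&(P[...,2]>100)
    ye=near&(H>15)&(H<32)&(Sa>120)
    print(n,'yellow',ye.sum())
    for v,u in np.argwhere(ye): print((u,v),hsv[v,u],np.round(P[v,u],1),end=';')
    print()
    rd=near&((H<8)|(H>172))&(Sa>120)
    a=P[rd];print('red',len(a),np.median(a,0),a.min(0),a.max(0))
    if n=='top':
        for y0 in(-80,-60,60,80):
            m=near&(abs(P[...,1]-y0)<8);a=P[m];o=a[np.argsort(a[:,0])]
            b=np.arange(-100,80,3);print(y0,[(int(x),round(float(np.median(o[(o[:,0]>=x)&(o[:,0]<x+3),2])))) for x in b if ((o[:,0]>=x)&(o[:,0]<x+3)).any()])
E
```

```text
top yellow 123
(np.int64(336), np.int64(196)) [ 23 186 129] [ 27.2  45.6 232. ];(np.int64(337), np.int64(196)) [ 23 200 115] [ 28.1  43.6 230. ];(np.int64(338), np.int64(196)) [ 23 140  89] [ 28.7  41.7 229.5];(np.int64(336), np.int64(197)) [ 24 247 162] [ 25.2  45.  232. ];(np.int64(337), np.int64(197)) [ 24 255 154] [ 25.9  43.1 231.1];(np.int64(338), np.int64(197)) [ 24 241 148] [ 26.2  41.1 232.9];(np.int64(339), np.int64(197)) [ 24 236 137] [ 27.   39.2 231.4];(np.int64(340), np.int64(197)) [ 23 215 121] [ 27.7  37.2 230.5];(np.int64(341), np.int64(197)) [ 23 174  97] [ 28.3  35.2 230.5];(np.int64(342), np.int64(197)) [ 22 131  84] [ 29.   33.2 229.5];(np.int64(336), np.int64(198)) [ 25 255 175] [ 23.2  44.5 232. ];(np.int64(337), np.int64(198)) [ 24 255 173] [ 23.8  42.5 232.3];(np.int64(338), np.int64(198)) [ 24 255 169] [ 24.3  40.6 232.4];(np.int64(339), np.int64(198)) [ 24 255 163] [ 25.   38.6 231.4];(np.int64(340), np.int64(198)) [ 24 255 157] [ 25.5  36.6 232.1];(np.int64(341), np.int64(198)) [ 24 240 152] [ 26.2  34.7 230.8];(np.int64(342), np.int64(198)) [ 24 239 142] 
[... 13647 characters left out ...]
np.int64(224)) [ 19 121 185] [ 23.5  -2.6 175.7];(np.int64(343), np.int64(224)) [ 19 122 184] [ 24.6  -4.8 177.5];(np.int64(339), np.int64(225)) [ 19 123 183] [ 20.7   4.9 166.3];(np.int64(340), np.int64(225)) [ 19 121 185] [ 21.4   1.8 169.2];(np.int64(341), np.int64(225)) [ 19 122 188] [ 22.2  -1.  171.8];(np.int64(342), np.int64(225)) [ 19 121 183] [ 22.9  -3.9 174.5];(np.int64(344), np.int64(225)) [ 19 121 165] [ 25.5  -7.6 177.2];(np.int64(340), np.int64(226)) [ 19 122 186] [ 20.7   0.4 168. ];(np.int64(341), np.int64(228)) [ 19 124 177] [ 21.   -3.9 166.3];
red 102 [-22.56750839   0.21137979 205.81052638] [-28.77079323 -10.31762325 149.6817563 ] [  2.56539542  71.76217443 220.10621802]
```

Run:
```python
from h import *
w=toworld(np.array([23.5,32,219.]));s=get_state();print(w,(w-s['tool_pos'])/10, s['time'])
print(xc,yc)
```

```text
[564.93518201 -25.7250876  219.        ] [ 41.3909392  -52.85278984  -1.23144446] 1.5
[ 0.95782249 -0.28736052  0.        ] [0.28736052 0.95782249 0.        ]
```

Emit:
move_arm(
  moves=[
    {"dp": [2, -2.5, 4.4], "twist": -8},
    {"dp": [5, -6.4, 5], "twist": -16},
    {"dp": [9, -11.5, 5], "twist": -25},
    {"dp": [13, -16.6, 5], "twist": -34},
    {"dp": [17, -21.7, 5], "twist": -43},
    {"dp": [21, -26.8, 5], "twist": -53},
    {"dp": [25, -32, 5], "twist": -63},
    {"dp": [29, -37.1, 5], "twist": -72},
    {"dp": [33, -42.2, 5], "twist": -81},
    {"dp": [37, -47.3, 5], "twist": -90},
  ],
  fingers=-1,
)

```text
time: 2.75
tool_pos: [510.2, 43.1, 281.5]
ee_rot: [0.804, 0.595, 0.0, 0.0]
ft_force: [1.1, -0.1, 0.3]
grip_width: 0.996
```

Emit:
move_arm(
  moves=[
    {"dp": [2.4, -3, -0.5], "twist": 0},
    {"dp": [4.4, -5.6, -0.6], "twist": 0},
    {"dp": [4.4, -5.6, -0.6], "twist": 0},
    {"dp": [4.4, -5.6, -0.6], "twist": 0},
  ],
  fingers=-0.3,
)

```text
time: 3.25
tool_pos: [552.7, -10.6, 275.2]
ee_rot: [0.802, 0.597, -0.0, -0.0]
ft_force: [-0.5, 0.4, 0.1]
grip_width: 0.655
```

Emit:
move_arm(
  moves=[
    {"dp": [0, 0, 0], "twist": 0},
    {"dp": [0, 0, 0], "twist": 0},
  ],
)

```text
time: 3.5
tool_pos: [552.8, -10.3, 275.6]
ee_rot: [0.802, 0.597, 0.0, 0.0]
ft_force: [-0.2, -0.2, -1.0]
grip_width: 0.648
```

```bash
cat > look.py <<'E'
import sys
from h import *
tag=sys.argv[1]
ims=[]
for n,b in(('top',(290,160,410,280)),('side',(260,160,400,300))):
    c=cam(n);k=400//(b[2]-b[0])if 0 else 400/(b[2]-b[0])
    ims.append(cv2.resize(c['color'][b[1]:b[3],b[0]:b[2],::-1],(400,400),interpolation=cv2.INTER_CUBIC))
cv2.imwrite(f'pics/{tag}.png',np.hstack(ims))
s=get_state();print(s['time'],np.round(tocase(s['tool_pos']),1),np.round(s['ft_force'],1),s['grip_width'])
E
python3 look.py a1
```

```text
3.6 [  7.6  43.1 275.6] [ 0.6 -0.5 -0.2] 0.6501115285502646
```

View pics/a1.png

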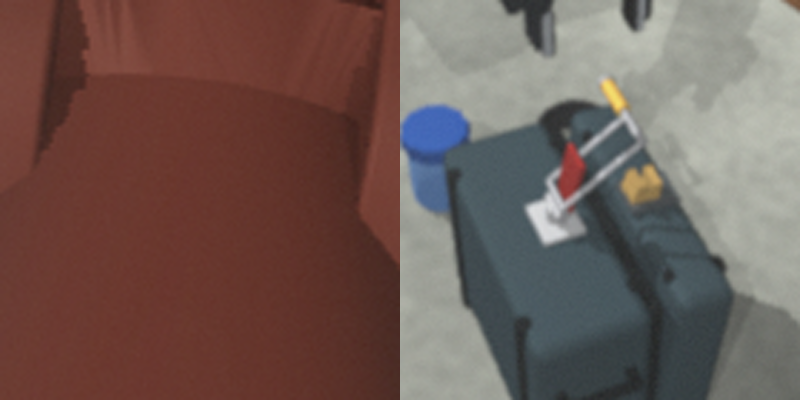

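Emit:
move_arm(
  moves=[
    {"dp": [1.2, -1.5, 0], "twist": 0},
    {"dp": [1.2, -1.5, -1], "twist": 0},
    {"dp": [1.2, -1.5, -2.5], "twist": 0},
    {"dp": [1.2, -1.5, -4], "twist": 0},
    {"dp": [1.2, -1.5, -4.7], "twist": 0},
    {"dp": [1.2, -1.5, -4.7], "twist": 0},
  ],
)

```text
time: 4.35
tool_pos: [564.7, -25.8, 227.7]
ee_rot: [0.802, 0.597, -0.0, -0.0]
ft_force: [0.7, -0.7, -0.0]
grip_width: 0.647
```

```bash
python3 look.py a2
```

```text
4.45 [ 23.9  31.9 228.6] [0.3 0.2 0.3] 0.6530921216150731
```

View pics/a2.png

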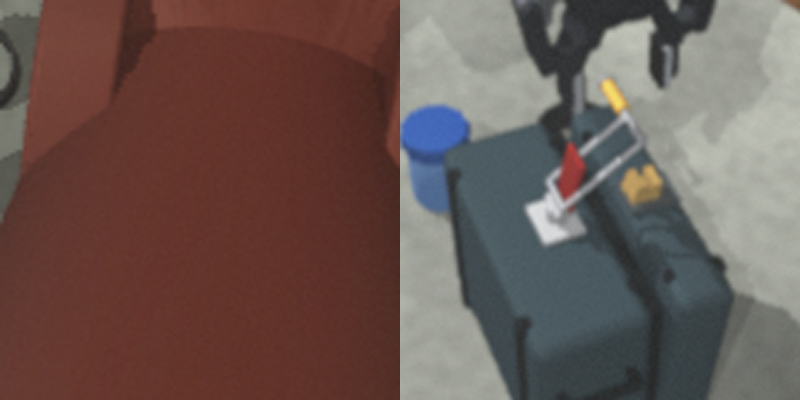

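Emit:
move_arm(
  moves=[
    {"dp": [0, 0, -0.5], "twist": 0},
    {"dp": [0, 0, -0.9], "twist": 0},
    {"dp": [0, 0, -0.9], "twist": 0},
  ],
)

```text
time: 4.82
tool_pos: [564.9, -26.0, 219.0]
ee_rot: [0.802, 0.597, -0.0, -0.0]
ft_force: [-0.6, 0.5, -0.6]
grip_width: 0.647
```

Emit:
move_arm(
  moves=[
    {"dp": [0, 0, 0], "twist": 0},
    {"dp": [0, 0, 0], "twist": 0},
    {"dp": [0, 0, 0], "twist": 0},
    {"dp": [0, 0, 0], "twist": 0},
    {"dp": [0, 0, 0], "twist": 0},
    {"dp": [0, 0, 0], "twist": 0},
  ],
  fingers=1,
)

```text
time: 5.58
tool_pos: [565.2, -25.9, 219.4]
ee_rot: [0.802, 0.597, 0.0, -0.0]
ft_force: [0.2, 1.1, 0.7]
grip_width: 0.084
```

```bash
python3 look.py a3
```

```text
5.675 [ 23.8  31.9 219.4] [-0.   1.6  1.1] 0.08928852854769735
```

View pics/a3.png

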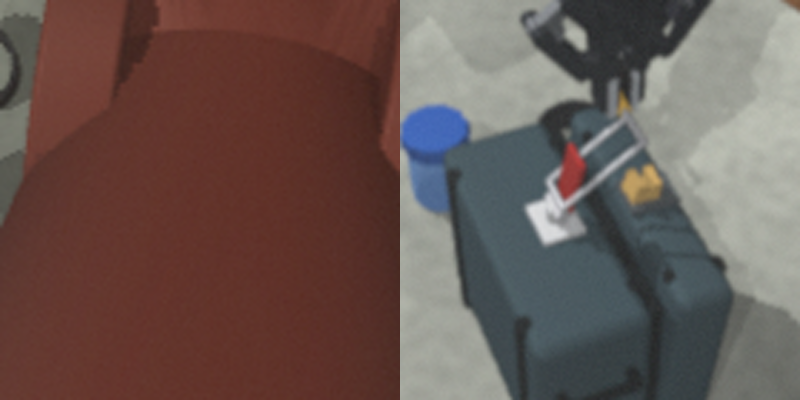

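Emit:
move_arm(
  moves=[
    {"dp": [0.3, -0.1, -0.5], "twist": 0},
    {"dp": [0.5, -0.15, -1.5], "twist": 0},
    {"dp": [0.7, -0.2, -2.5], "twist": 0},
    {"dp": [0.8, -0.24, -3.3], "twist": 0},
    {"dp": [0.8, -0.24, -3.7], "twist": 0},
    {"dp": [0.8, -0.24, -3.7], "twist": 0},
  ],
)

```text
time: 6.42
tool_pos: [572.3, -28.2, 181.7]
ee_rot: [0.802, 0.597, -0.001, -0.001]
ft_force: [3.0, 1.2, 0.5]
grip_width: 0.086
```

```bash
python3 look.py a4
```

```text
6.525 [ 31.4  31.7 182.2] [-3.2  1.9 -0.2] 0.08417451453590663
```

View pics/a4.png

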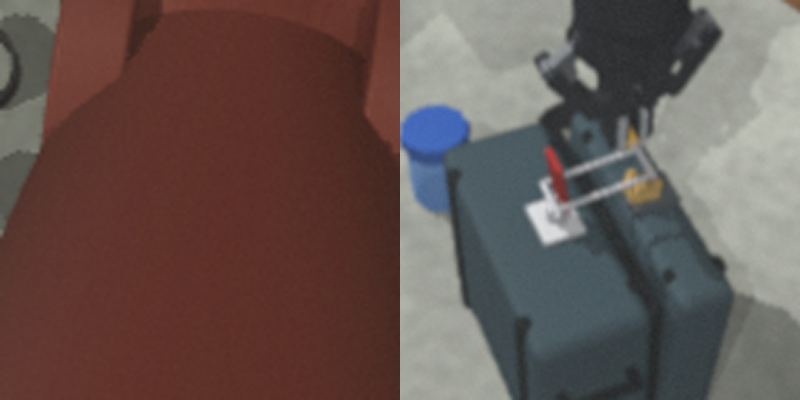

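The bar follows the gripper and hovers just over the keeper. In the side crop the bar end is at about (648,155) and the keeper at (642,185). Next I'll measure the bar in 3D against the keeper.

```bash
cat > meas.py <<'E'
from h import *
c=cam('side');P=tocase(cloud(c));hsv=cv2.cvtColor(c['color'],cv2.COLOR_RGB2HSV)
b=(340,205,366,236)
im=cv2.resize(c['color'][b[1]:b[3],b[0]:b[2],::-1],None,fx=18,fy=18,interpolation=cv2.INTER_NEAREST)
import sys;cv2.imwrite('pics/'+sys.argv[1]+'.png',im)
# bar pixels: low sat, bright, x>18,z>175,|y|<18
m=(hsv[...,1]<60)&(P[...,0]>5)&(P[...,0]<50)&(P[...,2]>165)&(abs(P[...,1])<20)
for v,u in np.argwhere(m): print((int(u),int(v)),hsv[v,u].tolist(),np.round(P[v,u],1).tolist())
E
python3 meas.py m1
```

```text
(374, 3) [102, 31, 41] [47.6, -19.7, 595.7]
(373, 4) [110, 11, 68] [46.3, -19.7, 594.7]
(375, 4) [110, 36, 43] [49.0, -19.9, 594.4]
(372, 5) [110, 11, 69] [46.0, -17.8, 592.9]
(373, 5) [105, 8, 68] [46.5, -19.5, 593.4]
(374, 5) [98, 21, 49] [48.4, -18.6, 592.8]
(375, 5) [108, 32, 40] [49.8, -18.7, 592.7]
(371, 6) [105, 15, 68] [43.6, -19.7, 592.7]
(374, 6) [120, 10, 51] [48.2, -19.2, 591.9]
(374, 7) [110, 33, 46] [48.0, -19.7, 590.8]
(370, 8) [100, 14, 54] [43.0, -18.7, 590.0]
(372, 8) [113, 17, 59] [45.5, -19.4, 589.9]
(373, 8) [98, 20, 50] [47.1, -19.1, 589.5]
(374, 9) [167, 51, 45] [48.3, -19.5, 588.3]
(373, 10) [3, 57, 54] [46.9, -19.7, 587.3]
(357, 95) [0, 31, 83] [36.5, -9.7, 463.1]
(358, 95) [2, 53, 82] [37.9, -10.0, 463.0]
(336, 96) [0, 38, 74] [6.0, -1.7, 464.3]
(337, 96) [0, 51, 80] [7.7, -1.4, 463.7]
(357, 96) [0, 45, 80] [36.3, -10.1, 461.7]
(358, 96) [3, 57, 80] [38.3, -9.5, 460.9]
(335, 97) [0, 52, 78] [5.1, -0.1, 461.9]
(336, 97) [0, 27, 76] [6.7, -0.2, 461.6]
(337, 97) [0, 52, 83] [8.3, -0.3, 461.3]
(335, 107) [165, 27, 56] [5.9, 1.1, 444.0]
(336, 107) [145, 27, 56] [
[... 28231 characters left out ...]
6, 163] [18.7, -12.1, 190.5]
(343, 223) [14, 28, 155] [21.4, -11.1, 188.4]
(344, 223) [14, 36, 150] [27.6, -2.9, 177.3]
(345, 223) [17, 47, 142] [30.2, -2.2, 175.3]
(336, 224) [113, 6, 161] [6.9, -10.3, 190.9]
(337, 224) [15, 3, 165] [8.9, -10.5, 190.3]
(338, 224) [14, 19, 175] [10.4, -11.8, 191.0]
(339, 224) [13, 10, 175] [12.0, -13.0, 191.5]
(340, 224) [9, 11, 165] [13.9, -13.5, 191.2]
(341, 224) [16, 25, 152] [23.2, 1.3, 171.9]
(342, 224) [17, 57, 162] [23.9, -1.8, 174.8]
(336, 225) [110, 5, 170] [5.5, -13.4, 191.8]
(337, 225) [0, 2, 163] [7.9, -12.8, 190.2]
(338, 225) [20, 24, 158] [9.1, -14.6, 191.6]
(339, 225) [17, 37, 157] [20.1, 3.9, 167.6]
(340, 225) [16, 51, 154] [21.8, 2.7, 168.2]
```

View pics/m1.png

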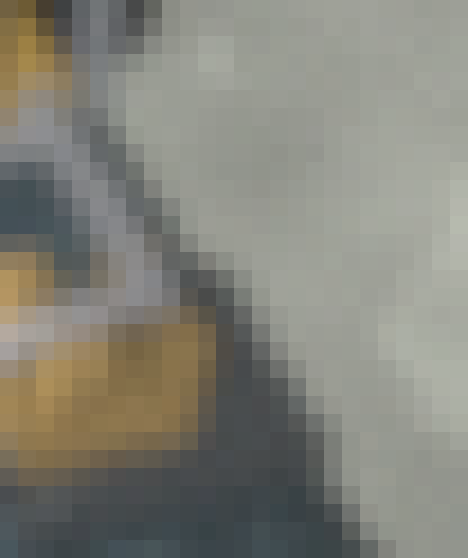

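Emit:
move_arm(
  moves=[
    {"dp": [0.05, -0.02, -0.3], "twist": 0},
    {"dp": [0.1, -0.03, -0.6], "twist": 0},
    {"dp": [0.1, -0.03, -0.8], "twist": 0},
    {"dp": [0.1, -0.03, -0.8], "twist": 0},
  ],
)

```text
time: 7.08
tool_pos: [574.3, -28.7, 174.2]
ee_rot: [0.802, 0.597, 0.0, 0.0]
ft_force: [1.6, 1.5, -1.7]
grip_width: 0.081
```

```bash
cat > st.py <<'E'
from h import *
s=get_state();t=tocase(s['tool_pos']);f=s['ft_force']
print(round(float(s['time']),2),'bar',np.round(t+[0,0,8.3],2),'Fc',np.round([f@xc,f@yc,f[2]],1))
E
python3 st.py
```

```text
7.08 bar [ 33.31  31.8  182.52] Fc [ 1.1  1.9 -1.7]
```

Emit:
move_arm(
  moves=[
    {"dp": [-0.07, 0.02, -0.1], "twist": 0},
    {"dp": [-0.07, 0.02, -0.2], "twist": 0},
    {"dp": [-0.07, 0.02, -0.2], "twist": 0},
  ],
)

```text
time: 7.45
tool_pos: [573.4, -28.5, 172.3]
ee_rot: [0.802, 0.597, 0.0, 0.0]
ft_force: [-1.8, 0.4, 4.3]
grip_width: 0.093
```

```bash
python3 st.py
```

```text
7.45 bar [ 32.44  31.79 180.62] Fc [-1.9 -0.1  4.3]
```

Emit:
move_arm(
  moves=[
    {"dp": [0, 0, -0.1], "twist": 0},
    {"dp": [0, 0, -0.1], "twist": 0},
  ],
)

```text
time: 7.7
tool_pos: [573.3, -28.4, 171.2]
ee_rot: [0.802, 0.597, -0.0, -0.0]
ft_force: [3.8, 1.7, -1.7]
grip_width: 0.085
```

```bash
python3 st.py
```

```text
7.7 bar [ 32.29  31.79 179.5 ] Fc [ 3.1  2.7 -1.7]
```

Emit:
move_arm(
  moves=[
    {"dp": [0, 0, -0.1], "twist": 0},
    {"dp": [0, 0, -0.1], "twist": 0},
  ],
)

```text
time: 7.95
tool_pos: [573.2, -28.5, 170.2]
ee_rot: [0.802, 0.597, -0.0, -0.0]
ft_force: [-0.4, 1.2, 4.6]
grip_width: 0.088
```

```bash
python3 st.py
```

```text
7.95 bar [ 32.25  31.75 178.48] Fc [-0.7  1.   4.6]
```

Emit:
move_arm(
  moves=[
    {"dp": [0, 0, -0.1], "twist": 0},
    {"dp": [0, 0, -0.1], "twist": 0},
  ],
)

```text
time: 8.2
tool_pos: [573.4, -28.5, 169.2]
ee_rot: [0.802, 0.597, -0.0, -0.0]
ft_force: [-1.3, 0.6, -1.9]
grip_width: 0.086
```

Emit:
move_arm(
  moves=[
    {"dp": [0, 0, 0], "twist": 0},
  ],
)

```text
time: 8.32
tool_pos: [573.4, -28.5, 169.3]
ee_rot: [0.802, 0.597, -0.0, -0.0]
ft_force: [-1.6, 0.9, 4.9]
grip_width: 0.086
```

```bash
python3 st.py
```

```text
8.32 bar [ 32.38  31.76 177.59] Fc [-1.8  0.4  4.9]
```

Emit:
move_arm(
  moves=[
    {"dp": [0, 0, -0.1], "twist": 0},
    {"dp": [0, 0, -0.1], "twist": 0},
  ],
)

```text
time: 8.57
tool_pos: [573.5, -28.5, 168.2]
ee_rot: [0.802, 0.597, 0.0, 0.0]
ft_force: [1.8, 1.4, -1.6]
grip_width: 0.087
```

Emit:
move_arm(
  moves=[
    {"dp": [0, 0, 0], "twist": 0},
  ],
)

```text
time: 8.7
tool_pos: [573.4, -28.5, 168.4]
ee_rot: [0.802, 0.597, 0.0, 0.0]
ft_force: [-4.7, 1.3, 5.1]
grip_width: 0.087
```

```bash
python3 st.py
```

```text
8.7 bar [ 32.43  31.78 176.66] Fc [-4.9 -0.1  5.1]
```

```bash
cat > z.py <<'E'
import sys
from h import *
c=cam('side');b=(320,195,370,235)
im=c['color'][b[1]:b[3],b[0]:b[2],::-1]
cv2.imwrite('pics/'+sys.argv[1]+'.png',cv2.resize(im,(750,600),interpolation=cv2.INTER_CUBIC))
P=tocase(cloud(c));hsv=cv2.cvtColor(c['color'],cv2.COLOR_RGB2HSV)
m=(hsv[...,1]<40)&(hsv[...,2]>100)&(P[...,0]>25)&(P[...,0]<40)&(P[...,2]>165)&(P[...,2]<200)&(P[...,1]>-15)&(P[...,1]<12)
a=P[m];print('bar top pix',len(a),np.round(np.median(a,0),1),np.round(np.percentile(a[:,2],[20,80]),1))
E
python3 z.py z1; python3 st.py
```

```text
bar top pix 37 [ 32.   -5.7 179.5] [178.5 181.3]
8.75 bar [ 32.43  31.78 176.64] Fc [-4.8 -0.5  5. ]
```

View pics/z1.png

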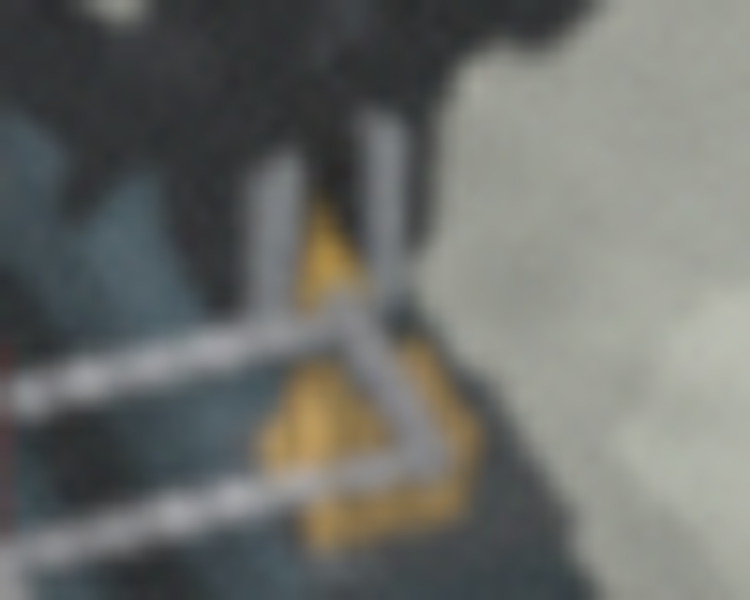

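Emit:
move_arm(
  moves=[
    {"dp": [0, 0, -0.1], "twist": 0},
    {"dp": [0, 0, -0.1], "twist": 0},
    {"dp": [0, 0, -0.1], "twist": 0},
  ],
)

```text
time: 9.12
tool_pos: [573.4, -28.5, 167.3]
ee_rot: [0.802, 0.597, 0.0, -0.0]
ft_force: [3.7, 0.8, 2.8]
grip_width: 0.087
```

```bash
python3 st.py
```

```text
9.12 bar [ 32.42  31.78 175.6 ] Fc [3.3 1.8 2.8]
```

Emit:
move_arm(
  moves=[
    {"dp": [0, 0, -0.1], "twist": 0},
    {"dp": [0, 0, -0.1], "twist": 0},
    {"dp": [0, 0, -0.1], "twist": 0},
  ],
)

```text
time: 9.5
tool_pos: [573.4, -28.5, 166.3]
ee_rot: [0.802, 0.597, -0.0, -0.0]
ft_force: [-3.4, 0.9, 5.2]
grip_width: 0.084
```

```bash
python3 st.py
```

```text
9.5 bar [ 32.38  31.76 174.6 ] Fc [-3.5 -0.1  5.2]
```

Emit:
move_arm(
  moves=[
    {"dp": [0, 0, -0.1], "twist": 0},
    {"dp": [0, 0, -0.1], "twist": 0},
    {"dp": [0, 0, -0.2], "twist": 0},
    {"dp": [0, 0, -0.2], "twist": 0},
  ],
)

```text
time: 10.0
tool_pos: [573.4, -28.5, 164.2]
ee_rot: [0.802, 0.597, 0.0, 0.0]
ft_force: [6.0, 1.1, 0.2]
grip_width: 0.09
```

```bash
python3 st.py; python3 z.py z2
```

```text
10.0 bar [ 32.44  31.78 172.53] Fc [5.5 2.8 0.2]
bar top pix 37 [ 31.8  -5.  176.2] [174.1 177.3]
```

View pics/z2.png

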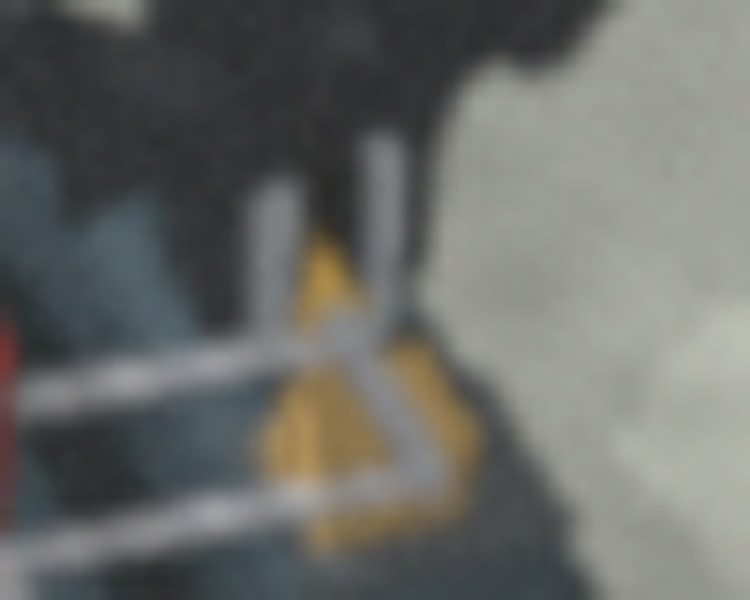

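The bar has moved down in the picture and now lies between the brass walls, at about px (380,400), with its top level with the rim. I'll keep lowering it.

Emit:
move_arm(
  moves=[
    {"dp": [0, 0, -0.1], "twist": 0},
    {"dp": [0, 0, -0.1], "twist": 0},
    {"dp": [0, 0, -0.2], "twist": 0},
    {"dp": [0, 0, -0.2], "twist": 0},
  ],
)

```text
time: 10.55
tool_pos: [573.4, -28.5, 162.2]
ee_rot: [0.802, 0.597, 0.0, 0.0]
ft_force: [3.9, 1.2, -1.9]
grip_width: 0.088
```

```bash
python3 st.py
```

```text
10.55 bar [ 32.44  31.79 170.51] Fc [ 3.4  2.3 -1.9]
```

Emit:
move_arm(
  moves=[
    {"dp": [0, 0, -0.1], "twist": 0},
    {"dp": [0, 0, -0.1], "twist": 0},
    {"dp": [0, 0, -0.1], "twist": 0},
  ],
)

```text
time: 10.92
tool_pos: [573.4, -28.5, 161.3]
ee_rot: [0.802, 0.597, -0.0, 0.0]
ft_force: [0.5, -0.2, 4.5]
grip_width: 0.085
```

```bash
python3 st.py; python3 z.py z3
```

```text
10.93 bar [ 32.44  31.75 169.61] Fc [ 0.5 -0.1  4.5]
bar top pix 32 [ 32.2  -5.3 173.9] [172.5 175.2]
```

View pics/z3.png

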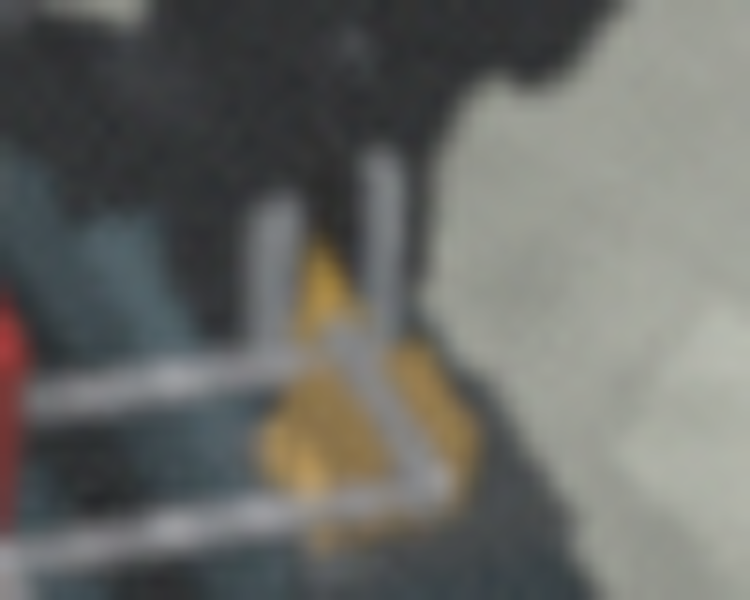

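Emit:
move_arm(
  moves=[
    {"dp": [0, 0, -0.05], "twist": 0},
    {"dp": [-0.1, 0.03, -0.05], "twist": 0},
    {"dp": [-0.2, 0.06, -0.05], "twist": 0},
    {"dp": [-0.3, 0.09, -0.05], "twist": 0},
    {"dp": [-0.3, 0.09, -0.05], "twist": 0},
  ],
)

```text
time: 11.6
tool_pos: [571.1, -27.7, 161.1]
ee_rot: [0.802, 0.597, 0.001, 0.001]
ft_force: [10.9, 0.2, -4.2]
grip_width: 0.086
```

```bash
python3 st.py; python3 z.py z4; python3 look.py a5
```

```text
11.6 bar [ 29.99  31.91 169.41] Fc [10.3  3.3 -4.2]
bar top pix 18 [ 30.9  -9.4 173.3] [172.2 174.9]
11.75 [ 29.9  31.9 161.1] [2.7 1.2 5.9] 0.08747968259368802
```

View pics/z4.png

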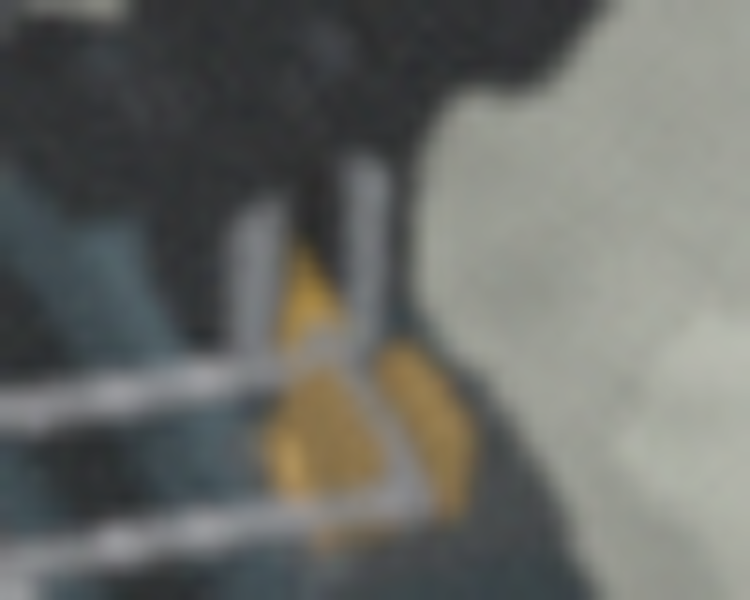

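View pics/a5.png

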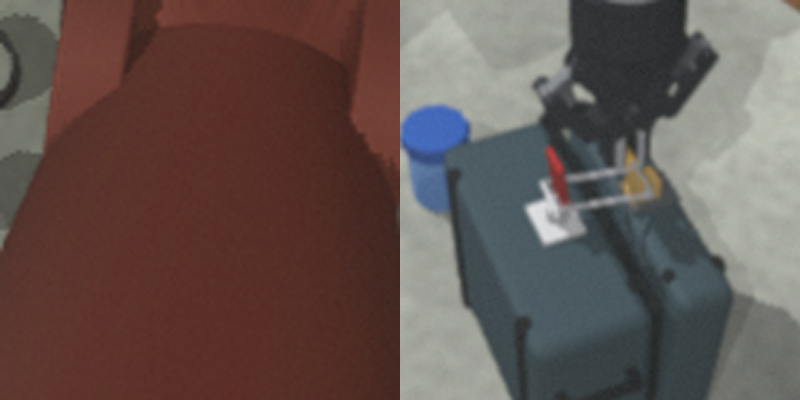

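Emit:
move_arm(
  moves=[
    {"dp": [-0.1, 0.03, 0], "twist": 0},
    {"dp": [-0.15, 0.04, 0], "twist": 0},
    {"dp": [-0.15, 0.04, 0], "twist": 0},
  ],
)

```text
time: 12.12
tool_pos: [570.0, -27.3, 161.2]
ee_rot: [0.802, 0.597, 0.001, 0.001]
ft_force: [6.5, 0.7, -2.6]
grip_width: 0.078
```

```bash
python3 st.py; python3 z.py z5
```

```text
12.12 bar [ 28.81  31.93 169.48] Fc [ 6.   2.6 -2.6]
bar top pix 17 [ 29.5  -8.7 174.1] [172.6 174.8]
```

View pics/z5.png

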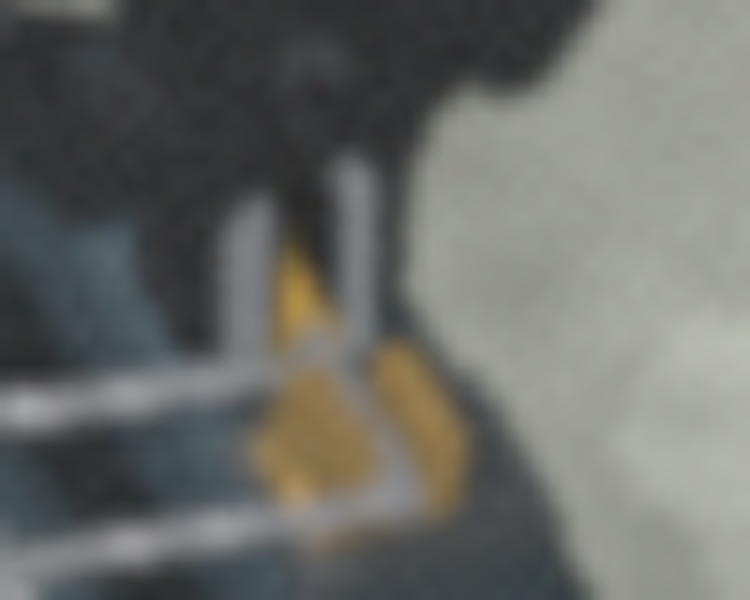

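Emit:
move_arm(
  moves=[
    {"dp": [0.08, -0.02, 0], "twist": 0},
    {"dp": [0.08, -0.02, 0], "twist": 0},
  ],
)

```text
time: 12.42
tool_pos: [570.1, -27.4, 160.9]
ee_rot: [0.802, 0.597, 0.0, 0.0]
ft_force: [2.8, 0.9, 0.3]
grip_width: 0.083
```

Emit:
move_arm(
  moves=[
    {"dp": [0, 0, 0], "twist": 0},
    {"dp": [0, 0, 0], "twist": 0},
    {"dp": [0, 0, 0], "twist": 0},
    {"dp": [0, 0, 0], "twist": 0},
  ],
  fingers=0.3,
)

```text
time: 12.92
tool_pos: [569.4, -27.4, 160.7]
ee_rot: [0.802, 0.597, -0.0, -0.0]
ft_force: [-0.5, 0.5, 0.2]
grip_width: 0.349
```

```bash
python3 st.py; python3 z.py z6
```

```text
12.93 bar [ 28.29  31.68 168.96] Fc [-0.6  0.3  0.2]
bar top pix 12 [ 29.6 -12.1 170.3] [168.9 171.7]
```

View pics/z6.png

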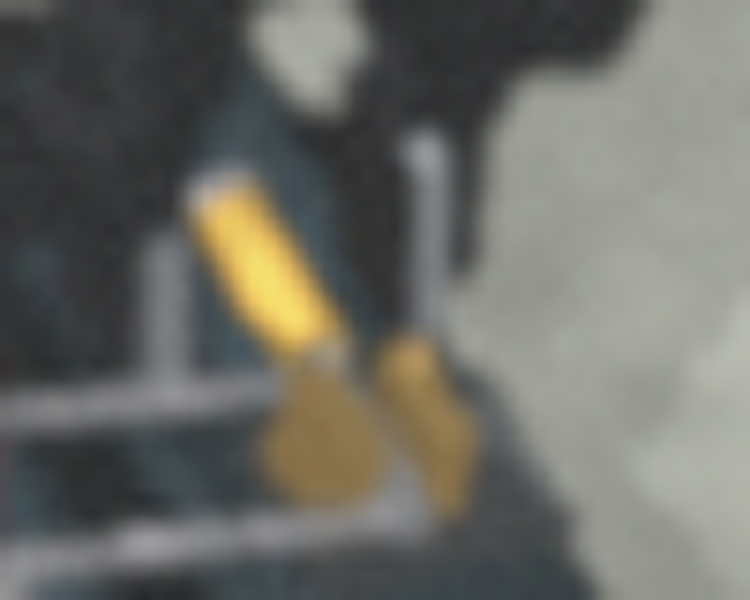

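The yellow sleeve is free at about px (270,270). The bar sits under the leaning seam wall with its top below the rims, so it is hooked. Next I'll retreat upward, close the fingers and go round to the lever.

Emit:
move_arm(
  moves=[
    {"dp": [0, 0, 0.5], "twist": 0},
    {"dp": [0, 0, 2], "twist": 0},
    {"dp": [0, 0, 4.5], "twist": 0},
    {"dp": [0, 0, 7.5], "twist": 0},
    {"dp": [0, 0, 9.5], "twist": 0},
    {"dp": [0, 0, 9.5], "twist": 0},
  ],
)

```text
time: 13.72
tool_pos: [570.8, -27.6, 258.1]
ee_rot: [0.802, 0.597, 0.001, 0.001]
ft_force: [0.5, -0.0, 0.0]
grip_width: 0.35
```

Emit:
move_arm(
  moves=[
    {"dp": [-1.5, -0.6, 0], "twist": 0},
    {"dp": [-3.5, -1.3, 0], "twist": 0},
    {"dp": [-4.8, -1.9, 0], "twist": 0},
    {"dp": [-4.8, -1.9, 0], "twist": 0},
    {"dp": [-4.8, -1.9, 0], "twist": 0},
  ],
  fingers=1,
)

```text
time: 14.35
tool_pos: [522.2, -46.4, 255.8]
ee_rot: [0.802, 0.597, 0.0, 0.0]
ft_force: [1.3, 0.1, 0.6]
grip_width: 0.003
```

```bash
python3 look.py b1
python3 - <<'E'
from h import *
c=cam('side');P=tocase(cloud(c));hsv=cv2.cvtColor(c['color'],cv2.COLOR_RGB2HSV)
m=((hsv[...,0]<8)|(hsv[...,0]>172))&(hsv[...,1]>120)&(abs(P[...,0]+25)<40)&(abs(P[...,1])<15)&(P[...,2]>165)&(P[...,2]<235)
a=P[m];print(len(a),np.round(a[np.argsort(a[:,2])][::6],1).tolist())
E
```

```text
14.45 [-11.5   0.  255.7] [0.5 1.1 1.1] 0.00016608209573676903
75 [[-30.8, -1.1, 186.6], [-31.5, 2.2, 192.0], [-30.4, 4.7, 194.8], [-31.0, -2.1, 199.2], [-31.2, 2.3, 203.2], [-31.2, 7.2, 206.7], [-31.6, 0.9, 210.4], [-31.0, -7.6, 213.1], [-31.7, 10.4, 217.6], [-31.4, 11.0, 219.6], [-29.6, 0.5, 220.9], [-30.6, -2.1, 221.2], [-29.5, -9.1, 222.2]]
```

View pics/b1.png

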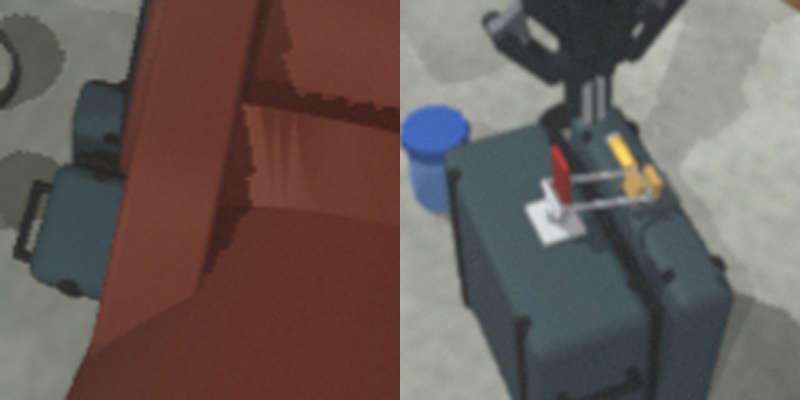

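Emit:
move_arm(
  moves=[
    {"dp": [0.5, -0.15, -0.5], "twist": 0},
    {"dp": [0.6, -0.17, -2], "twist": 0},
    {"dp": [0.6, -0.17, -3.5], "twist": 0},
    {"dp": [0.6, -0.17, -4.4], "twist": 0},
    {"dp": [0.6, -0.17, -4.4], "twist": 0},
  ],
)

```text
time: 15.12
tool_pos: [527.1, -48.0, 210.9]
ee_rot: [0.802, 0.597, -0.001, -0.001]
ft_force: [1.1, -0.4, -0.6]
grip_width: -0.002
```

```bash
cat > w.py <<'E'
import sys
from h import *
c=cam('side');b=(300,160,370,216) if len(sys.argv)<3 else eval(sys.argv[2])
b=(295,180,365,236)
cv2.imwrite('pics/'+sys.argv[1]+'.png',cv2.resize(c['color'][b[1]:b[3],b[0]:b[2],::-1],(750,600),interpolation=cv2.INTER_CUBIC))
P=tocase(cloud(c));hsv=cv2.cvtColor(c['color'],cv2.COLOR_RGB2HSV)
m=((hsv[...,0]<8)|(hsv[...,0]>172))&(hsv[...,1]>120)&(abs(P[...,0]+45)<50)&(abs(P[...,1])<15)&(P[...,2]>165)&(P[...,2]<235)
a=P[m]
if len(a)>5:
    i=a[:,2]>np.percentile(a[:,2],85);j=a[:,2]<np.percentile(a[:,2],15)
    print('red top',np.round(np.median(a[i],0),1),'low',np.round(np.median(a[j],0),1),len(a))
E
python3 w.py w1; python3 st.py
```

```text
red top [-29.5   3.7 221.8] low [-30.7  -3.  189.8] 78
15.18 bar [-5.9400e+00 -1.3000e-01  2.1986e+02] Fc [ 0.2 -0.4  0.1]
```

View pics/w1.png

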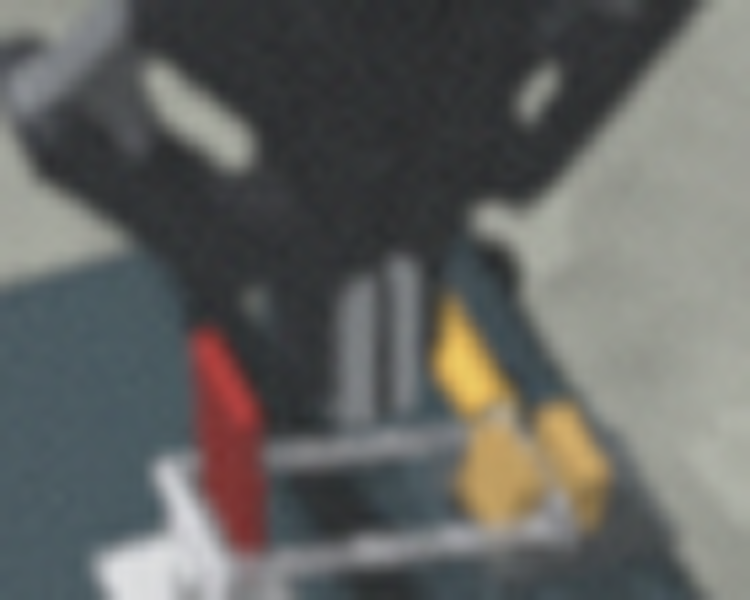

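Emit:
move_arm(
  moves=[
    {"dp": [-0.5, 0.15, 0], "twist": 0},
    {"dp": [-1.0, 0.3, 0], "twist": 0},
    {"dp": [-1.5, 0.45, 0], "twist": 0},
    {"dp": [-2.0, 0.6, 0], "twist": 0},
    {"dp": [-2.0, 0.6, 0], "twist": 0},
  ],
)

```text
time: 15.8
tool_pos: [507.5, -42.0, 212.1]
ee_rot: [0.802, 0.597, 0.0, 0.0]
ft_force: [1.2, 0.5, 2.4]
grip_width: 0.004
```

```bash
python3 w.py w2; python3 st.py
```

```text
red top [-42.    1.2 222.4] low [-37.9  -9.3 207.1] 29
15.85 bar [-2.6730e+01 -1.0000e-01  2.2029e+02] Fc [ 1.1 -0.3  1.9]
```

View pics/w2.png

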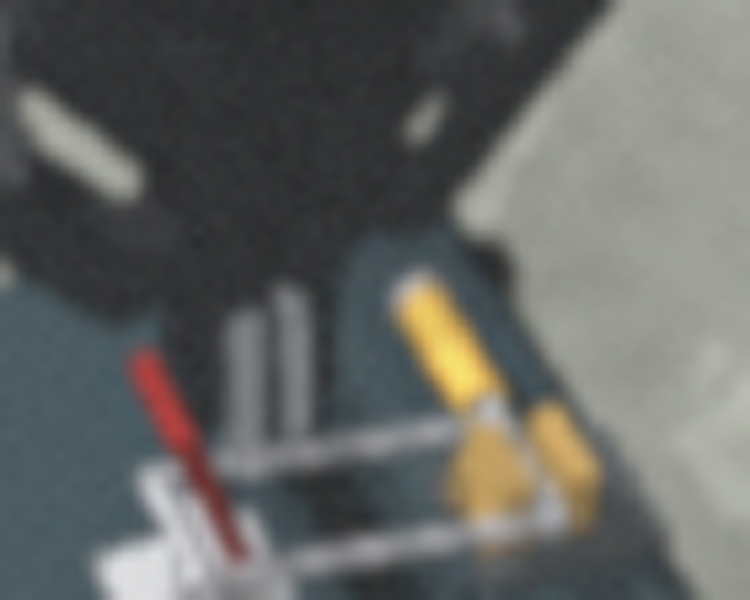

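Emit:
move_arm(
  moves=[
    {"dp": [-0.5, 0.15, 0], "twist": 0},
    {"dp": [-0.95, 0.28, -0.1], "twist": 0},
    {"dp": [-1.4, 0.42, -0.3], "twist": 0},
    {"dp": [-1.9, 0.57, -0.6], "twist": 0},
    {"dp": [-1.9, 0.57, -0.6], "twist": 0},
  ],
)

```text
time: 16.48
tool_pos: [487.9, -36.1, 205.6]
ee_rot: [0.802, 0.597, -0.0, -0.0]
ft_force: [0.4, -0.5, 1.9]
grip_width: -0.002
```

```bash
python3 w.py w3; python3 st.py
```

```text
red top [-61.9  -2.1 213. ] low [-38.7  -7.9 189.2] 47
16.52 bar [-4.6940e+01 -1.2000e-01  2.1402e+02] Fc [-0.2  0.1  2.8]
```

View pics/w3.png

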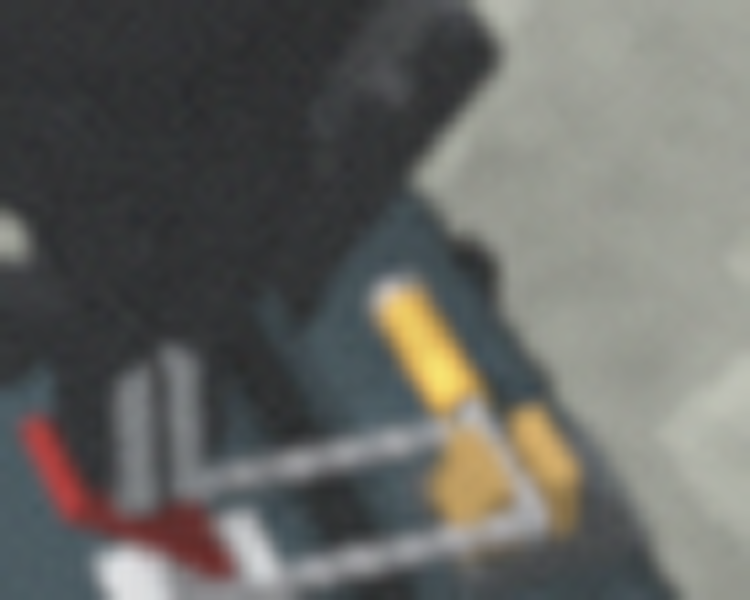

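```bash
python3 z.py z7
```

```text
bar top pix 6 [ 26.   -9.  174.1] [173.1 175.3]
```

View pics/z7.png

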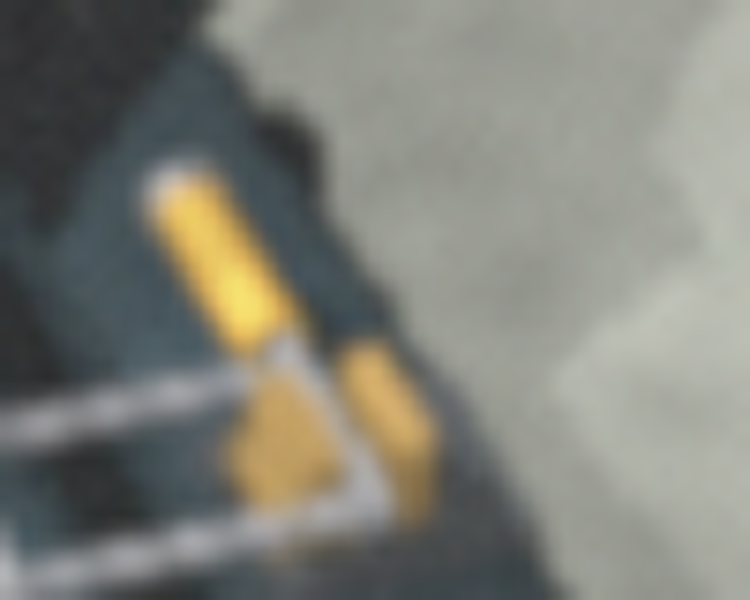

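Emit:
move_arm(
  moves=[
    {"dp": [-0.25, 0.08, -0.15], "twist": 0},
    {"dp": [-0.5, 0.15, -0.35], "twist": 0},
    {"dp": [-0.67, 0.2, -0.55], "twist": 0},
    {"dp": [-0.67, 0.2, -0.55], "twist": 0},
  ],
)

```text
time: 17.08
tool_pos: [481.5, -34.2, 200.0]
ee_rot: [0.802, 0.597, -0.0, -0.0]
ft_force: [0.1, -0.5, 0.9]
grip_width: 0.003
```

```bash
python3 w.py w4; python3 st.py;python3 z.py z8
```

```text
red top [-69.3  -0.3 205.8] low [-39.9  -6.9 186.5] 65
17.12 bar [-5.3820e+01 -1.5000e-01  2.0833e+02] Fc [-0.2  0.5  2.7]
bar top pix 2 [ 25.5 -10.2 172.4] [171.1 173.6]
```

View pics/z8.png

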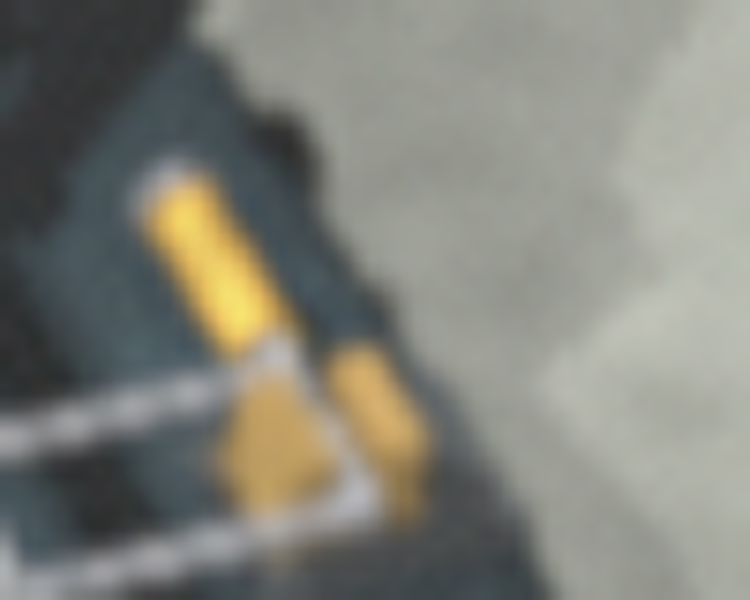

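View pics/w4.png

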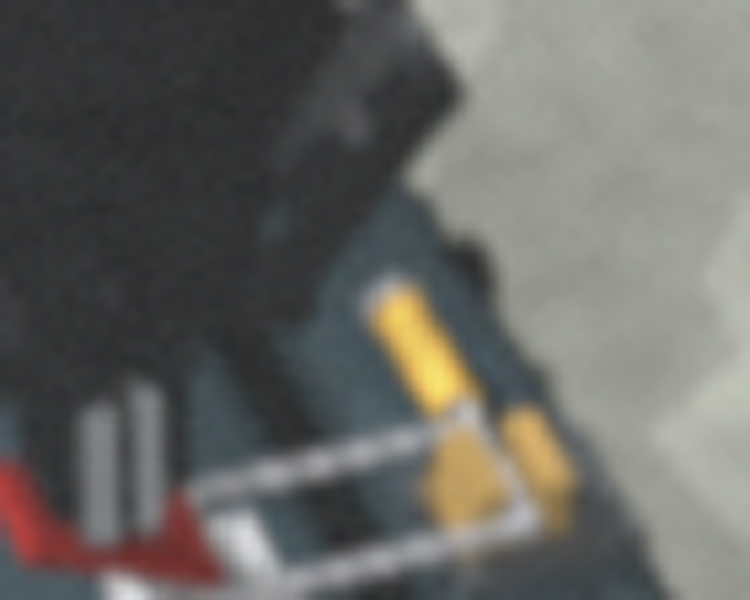

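Emit:
move_arm(
  moves=[
    {"dp": [-0.16, 0.05, -0.15], "twist": 0},
    {"dp": [-0.32, 0.1, -0.4], "twist": 0},
    {"dp": [-0.48, 0.14, -0.65], "twist": 0},
    {"dp": [-0.48, 0.14, -0.65], "twist": 0},
  ],
)

```text
time: 17.68
tool_pos: [476.8, -32.9, 193.4]
ee_rot: [0.802, 0.597, -0.0, -0.0]
ft_force: [0.2, -0.7, 0.1]
grip_width: 0.004
```

```bash
python3 w.py w5; python3 st.py
```

```text
red top [-74.9  -1.5 197.1] low [-40.6  -5.1 183.5] 83
17.73 bar [-5.8710e+01 -1.9000e-01  2.0183e+02] Fc [ 0.1 -0.2  0.7]
```

Emit:
move_arm(
  moves=[
    {"dp": [-0.12, 0.04, -0.25], "twist": 0},
    {"dp": [-0.25, 0.07, -0.5], "twist": 0},
    {"dp": [-0.25, 0.07, -0.55], "twist": 0},
  ],
)

```text
time: 18.1
tool_pos: [474.5, -32.2, 188.0]
ee_rot: [0.802, 0.597, -0.0, -0.0]
ft_force: [-0.7, -0.3, 1.2]
grip_width: 0.002
```

```bash
python3 w.py w6; python3 st.py;python3 z.py z9
```

```text
red top [-75.7  -5.1 189.9] low [-43.   -6.2 182.2] 86
18.15 bar [-61.26  -0.24 196.36] Fc [ 0.  -0.9  0.2]
bar top pix 1 [ 25.3  10.6 173.3] [173.3 173.3]
```

View pics/w6.png

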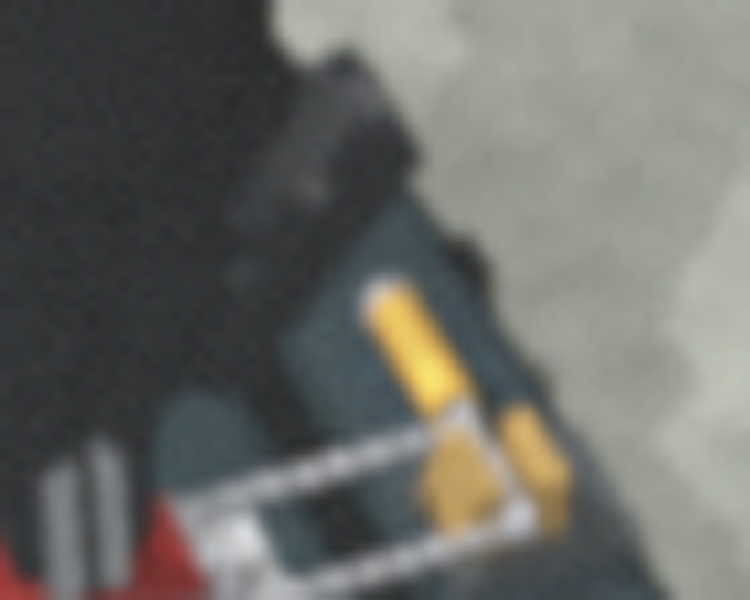

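View pics/z9.png

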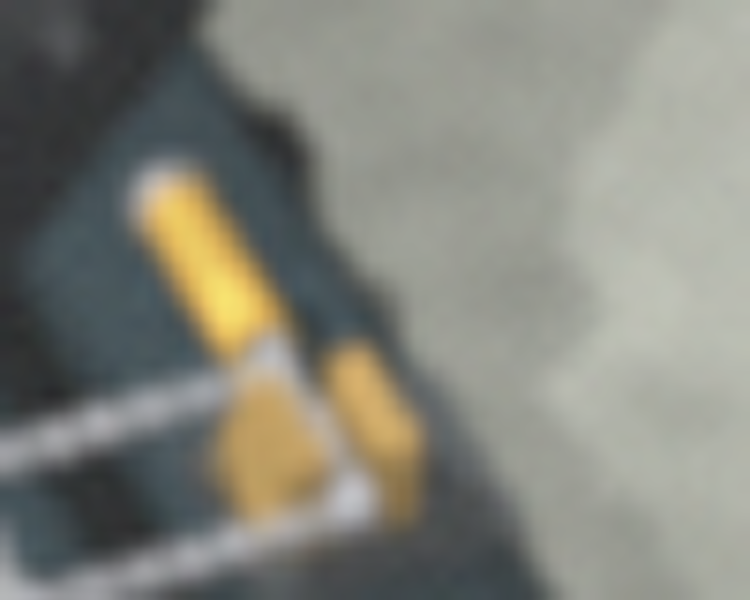

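Emit:
move_arm(
  moves=[
    {"dp": [-0.05, 0, -0.15], "twist": 0},
    {"dp": [-0.05, 0, -0.3], "twist": 0},
    {"dp": [-0.05, 0, -0.3], "twist": 0},
  ],
)

```text
time: 18.58
tool_pos: [474.1, -32.3, 185.2]
ee_rot: [0.802, 0.597, -0.0, -0.0]
ft_force: [0.2, 0.5, 0.3]
grip_width: -0.004
```

```bash
python3 w.py w7; python3 st.py
```

```text
red top [-76.1  -3.2 185. ] low [-48.8  -7.9 180.7] 95
18.62 bar [-61.55  -0.4  193.52] Fc [ 0.9 -0.9  0. ]
```

Emit:
move_arm(
  moves=[
    {"dp": [0, 0, -0.1], "twist": 0},
    {"dp": [0, 0, -0.1], "twist": 0},
  ],
)

```text
time: 18.88
tool_pos: [474.2, -32.3, 184.2]
ee_rot: [0.802, 0.597, -0.0, -0.0]
ft_force: [0.6, 0.4, -0.1]
grip_width: -0.001
```

```bash
python3 w.py w8; python3 st.py
```

```text
red top [-72.1  -3.8 183. ] low [-72.9  -8.7 179.4] 95
18.93 bar [-61.54  -0.36 192.57] Fc [ 0.2  0.3 -0.2]
```

Emit:
move_arm(
  moves=[
    {"dp": [0, 0, -0.1], "twist": 0},
    {"dp": [0, 0, -0.1], "twist": 0},
  ],
)

```text
time: 19.18
tool_pos: [474.2, -32.3, 183.2]
ee_rot: [0.802, 0.597, -0.0, -0.0]
ft_force: [-0.8, 0.7, 0.2]
grip_width: 0.004
```

```bash
python3 st.py
```

```text
19.18 bar [-61.57  -0.36 191.53] Fc [-1.   0.5  0.2]
```

Emit:
move_arm(
  moves=[
    {"dp": [0, 0, -0.1], "twist": 0},
    {"dp": [0, 0, -0.1], "twist": 0},
  ],
)

```text
time: 19.42
tool_pos: [474.2, -32.3, 182.2]
ee_rot: [0.802, 0.597, -0.0, -0.0]
ft_force: [-0.4, -0.0, 0.5]
grip_width: -0.002
```

```bash
python3 st.py; python3 w.py w9
```

```text
19.43 bar [-61.57  -0.37 190.53] Fc [-0.4 -0.2  0.5]
red top [-74.6  -4.4 183. ] low [-76.5  -4.2 179.6] 83
```

View pics/w9.png

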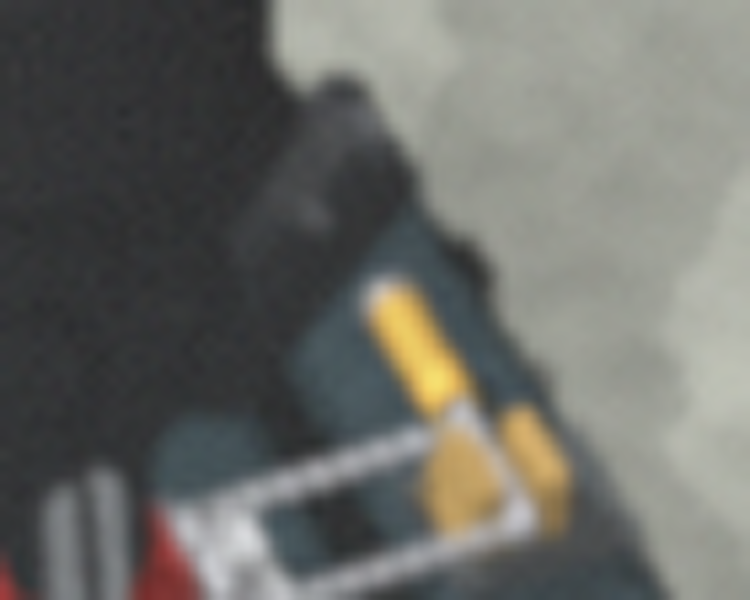

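Emit:
move_arm(
  moves=[
    {"dp": [0, 0, -0.05], "twist": 0},
    {"dp": [0, 0, -0.05], "twist": 0},
  ],
)

```text
time: 19.73
tool_pos: [474.3, -32.3, 182.1]
ee_rot: [0.802, 0.597, 0.0, 0.0]
ft_force: [-0.8, 0.4, 4.2]
grip_width: -0.001
```

Emit:
move_arm(
  moves=[
    {"dp": [0, 0, -0.05], "twist": 0},
    {"dp": [0, 0, -0.05], "twist": 0},
  ],
)

```text
time: 19.98
tool_pos: [474.3, -32.3, 182.0]
ee_rot: [0.802, 0.597, 0.0, 0.0]
ft_force: [-3.0, -0.3, 9.7]
grip_width: -0.005
```

The blade is firmly on its stop, with 10 N at z = 182. Now I'll retreat and check that it stays down.

Emit:
move_arm(
  moves=[
    {"dp": [0, 0, 0.2], "twist": 0},
    {"dp": [0, 0, 1], "twist": 0},
    {"dp": [0, 0, 3], "twist": 0},
    {"dp": [0, 0, 6], "twist": 0},
    {"dp": [-2, 2, 10], "twist": 0},
    {"dp": [-4, 6, 12], "twist": 0},
    {"dp": [-6, 11, 13], "twist": 0},
    {"dp": [-9, 16, 13], "twist": 0},
    {"dp": [-12, 21, 13], "twist": 0},
    {"dp": [-15, 26, 13], "twist": 0},
  ],
)

```text
time: 21.22
tool_pos: [323.2, 229.1, 311.9]
ee_rot: [0.803, 0.597, 0.001, 0.0]
ft_force: [1.9, 1.1, -0.6]
grip_width: 0.0
```

```bash
python3 look.py e1; python3 w.py e2; python3 st.py
python3 - <<'E'
from h import *
c=cam('top');P=tocase(cloud(c))
m=(abs(abs(P[...,1])-65)<20)&(P[...,2]>148)&(P[...,2]<170)&(P[...,0]>5)&(P[...,0]<75)
a=P[m];print('lid top x range',np.percentile(a[:,0],[1,50,99]))
for t in['canister','macro_lens','lens_hood','espresso_cup']:
    for n in('top','side'):
        if n=='side': cam('side')
        r=spotter.search_frame(n,t);print(t,n,[(np.round(x['location'],0).tolist(),round(x['conf'],2)) for x in r[:1]])
E
```

```text
21.325 [-283.8  208.2  311.9] [ 0.4 -0.6 -0.5] -0.0015325047339039314
red top [-61.7   0.4 183.1] low [-66.6  -6.2 179.6] 198
21.38 bar [-281.87  206.99  320.09] Fc [ 1.  -0.5  0.1]
lid top x range [ 5.53623909 28.05103868 51.76637665]
canister top [([525.0, 160.0, 77.0], 0.66)]
canister side [([513.0, 152.0, 82.0], 0.72)]
macro_lens top [([431.0, -215.0, 75.0], 0.67)]
macro_lens side [([422.0, -225.0, 75.0], 0.82)]
lens_hood top [([647.0, 117.0, 32.0], 0.62)]
lens_hood side [([560.0, -28.0, 176.0], 0.68)]
espresso_cup top [([553.0, -262.0, 24.0], 0.66)]
espresso_cup side [([554.0, -258.0, 31.0], 0.98)]
```

View pics/e1.png

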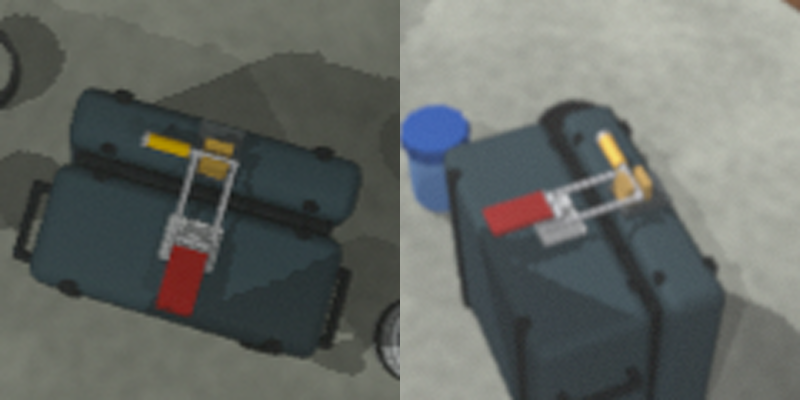

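View pics/e2.png

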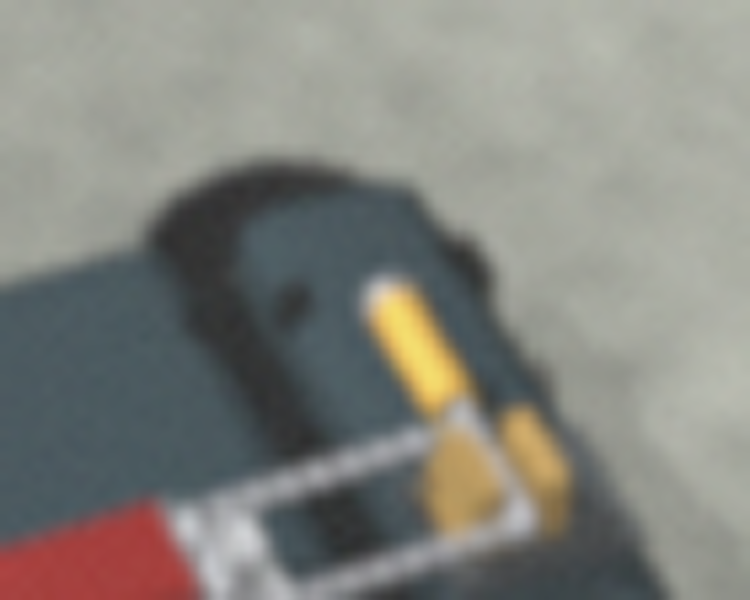

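Run:
```python
from h import *
c=cam('top');A=tocase(np.load('tc.npy'));B=tocase(cloud(c))
for y0 in(-75,-55,60,80):
    for nm,P in(('before',A),('now',B)):
        m=(abs(P[...,1]-y0)<10)&(P[...,2]>40)&(P[...,0]>20)&(P[...,0]<80)
        a=P[m];b=a[a[:,2]>148];print(y0,nm,'edge',np.round(np.sort(b[:,0])[-8:].mean(),1),'slope',np.round(np.polyfit(*b[(b[:,0]>24)&(b[:,0]<44)][:,[0,2]].T,1),3))
        
hsv=cv2.cvtColor(c['color'],cv2.COLOR_RGB2HSV)
m=(hsv[...,0]>19)&(hsv[...,0]<25)&(hsv[...,1]>140)&(abs(B[...,1])<8)&(B[...,0]>0)&(B[...,0]<60)&(B[...,2]>172)
print('brass',np.round(np.sort(B[m][:,0]),1))
```

```text
-75 before edge 58.6 slope [-1.36000e-01  1.62203e+02]
-75 now edge 51.6 slope [-7.40000e-02  1.61217e+02]
-55 before edge 55.2 slope [-1.4800e-01  1.6278e+02]
-55 now edge 49.4 slope [-4.40000e-02  1.60157e+02]
60 before edge 57.1 slope [-1.04000e-01  1.60942e+02]
60 now edge 50.6 slope [-8.4000e-02  1.6147e+02]
80 before edge 58.3 slope [-1.2000e-01  1.6173e+02]
80 now edge 50.6 slope [-5.7000e-02  1.6045e+02]
brass [14.3 14.6 15.2 15.3 15.4 15.6 15.8 15.8 16.5 16.6 16.6 17.2 17.3 17.5
 18.  18.2 18.7 18.9 18.9 19.8 19.9 20.2 20.4 20.8 20.9 21.3 28.1 28.3
 28.4 28.8 28.8 29.1 29.8 29.8 30.1 30.4 30.7 31.1 31.2 31.4 31.7 32.
 32.4 32.6 32.9 33.8 33.9 34.3 34.4]
```

```bash
python3 -c "
from rig import arm
print(arm.sign_off())"
```

```text
the job is handed in; nothing more can be done
None
```

The lens case is latched and I handed the job in at about 21.5 s of the 72 s allowed; the hand-in returned no verdict.

**What I did:** I pinched the yellow sleeve and felt the crossbar down into the keeper's slot. I drew it back until the keeper and lid moved with it, then let go. With the fingers closed I swept the red lever down to its stop.

**Forces:**
- **Keeper:** while the bar was being seated and drawn back, the force readings at the end of each move were at most about 12 N.
- **Lever:** the last reading pressing the lever on its stop was about 10 N.

**Last checks, with the arm clear:**
- **Lever:** it stays flat on its stop after I let go.
- **Crossbar:** in the pictures it lies between the brass walls, against the hook. I did not get a clean height for it once the lever was down.
- **Lid:** its top moved in about 7 mm, so the joint should read about 0.05 rad against the limit of 0.070. This is my estimate from the camera depth.
- **Bystanders:** the network reports put all four within about 3 mm of where they stood at the start. I did not check their tilt separately.

**Disagreement:** the side-camera report for the lens hood was wrong. It pointed at the latch, about (560, -28, 176). The top camera put the hood unchanged at about (647, 117).

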